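# Index the coupling stand to its next hole

## Robot

A 7-joint arm with a two-finger parallel gripper is mounted at the origin on the work surface. World frame = base frame: x ahead of the robot, y to its left, z up, the work surface at z = 0. Lengths are in mm, angles in rad, forces in N, time in s.
With the tool pointing down it reaches from about 400 to 900 mm from the base axis. Payload 5.6 kg.
Tool frame: the origin (TCP) lies midway between the tips of the shut fingers; the grasp point (between the pads) lies 19 mm behind it; x points along the fingers, y is the direction in which the jaws open and shut, and the axes are right-handed (so a half turn about x gives the same grasp; the last joint's range is limited). The gripper opens to 92 mm and grips with 3 to 60 N. Pads are 20 mm wide; open, the fingers measure 128 mm over their backs; the gripper's body (75 mm by 189 mm) begins 69 mm behind the grasp point.
Start: joints at [-1.176, 0.468, -0.012, 1.603, 0.006, 1.071, -0.056], TCP at [275.606, 588.685, 214.592] pointing down, gripper open.
Joint ranges: [-2.53, 2.53], [-0.31, 2.02], [-1.57, 1.55], [0.28, 2.44], [-1.29, 4.43], [0.15, 1.84], [-2.92, 2.92]. Speed limits (rad/s): [2.57, 2.57, 3.14, 3.14, 3.14, 3.14, 3.14].

## Interface

Orientations are given as a rotation vector (axis times angle).
In Python, from cell import robot, grip, kin, viewer gives the robot as it stands. Calls block until the motion is done:
- robot.movep(position, orientation): joint-space move of the TCP to a pose.
- robot.servo_line(position, feed=150, rotation=None): straight line of the TCP; rotation=None keeps the orientation; feed is the mean speed in mm/s.
- robot.goto_joints(angles): joint-space move.
- grip(opening, newtons=None): opening from 0.0 (shut) to 1.0 (fully open); newtons is the grip in N (None keeps the last); returns when the fingers have stopped.
- robot.hold(seconds).
- kin.ik(position, orientation): joint angles nearest the present ones, or None.
- robot.observe(): the state.
- viewer.read_camera(name): name is "scene" or "top"; returns the picture (400x640x3 uint8, red, green, blue); there is no depth.
- viewer.camera_info(name): a dict with "camera_matrix" (3x3 intrinsics, pixels), "k1" (the pictures are not rectified: a ray, as slopes to the right and down, at radius r is drawn at 1 + k1 r^2 times it, then the intrinsics apply), "R" (3x3) and "t" (3): a world point X has camera coordinates R X + t. Camera axes: x right, y down, z forward; pixel columns grow to the right and rows downward; lengths in mm; the calibration is good to about 2 mm. A picture is of the moment at which its call begins. camera_info takes no time and is no camera call.
A pose or a line that the arm cannot do raises robot.IKError and nothing moves.
- robot.job_done(): hands the job in, once; it reports no verdict.
Trained networks look in the newest picture that a camera, given by its name, has taken for a name from the list of things; names that differ only in an ending like _2 or _b are one class to them, and where a whole thing is asked for, a point or a joint stands for the part that bears it (a point fixed in the world has none). Each returns a list of dicts, best first, with "confidence" (0 to 1); they miss things now and then, are a little off and sometimes report something else, mostly with a low value. They report only what shows in the picture. A call takes as long as a camera call.
- viewer.silhouettes(name, camera): "mask" (400x640 bool, what is visible of it).
- viewer.pinpoint(name, camera): "at" ([x, y, z] in mm, in the coordinates of the camera as it stood for that picture, good to about 4 mm: a listed point, or the origin of a listed thing).
The state is a dict: "t": time; "joints": joint angles; "joint_velocities": joint speeds; "joint_torque": joint torques, N m; "tcp_pos": TCP position; "tcp_rot": TCP orientation; "contact_force": force on the tool from outside, world axes, zero at the start; "wrist_torque": the same for the moment, N m; "grip_width": opening from 0.0 (shut) to 1.0 (fully open).
Only numpy, scipy, OpenCV 4.12 (cv2) and the standard library are available. Lean on these libraries where they do the work, as an engineer would, in place of code of your own. Each camera call takes 0.05 s, during which the arm holds its last target. There are 200 camera calls.

## Task

Index the coupling stand to its next hole: draw the red spring knob up so that its pin leaves the hole, turn the table counter-clockwise (seen from above) and let the pin drop fully home in the very next hole, the first one in the brass sector, then let go. The hole has to be felt for: push gently, no harder than about 20 N, and do not force the pin against the ring. Leave the other things on the bench where they are.

Things in the scene. Friction and masses are not known exactly. Their poses are not given: they have to be found in the camera images.
- index_base: Fixed round stand: blue foot 284 mm across, an index ring on it, top 32 mm above the bench. Origin on the vertical turning axis at bench height; z up, x from the axis towards the home hole. Holes lie 115 mm from the axis, 12.5 mm wide for a 10 mm pin and over 10 mm deep. Between holes the ring's top is flat: a pin let down there slides on it.
- home_hole (a point): Mouth of the home hole, in the ring's dark steel part. Counter-clockwise from it (seen from above) lies an adjustable brass sector with two holes: the first (the next hole) is 0.55 to 0.93 rad from home, differently set every time and not measured; the second is 0.62 rad beyond the first.
- turntable (a joint): Angle (rad) of the aluminium turntable, 176 mm across, top at 44 mm; it carries the pin and a black rubber coupling (82 mm across, top at 102 mm). 0: pin in the home hole; positive counter-clockwise from above; range -0.15 to 1.6. With the pin clear it takes 2 to 3 N at the knob, 4 to 7 N with the pin sliding, and stays where left. Pin in a hole: play 0.01 rad either way.
- plunger (a joint): Height (m) of the pin: 0 = fully home in a hole; 0.010 = its flat end level with the ring's top (reads so while sliding on it); 0.016 = drawn fully. It must be above 0.0105 to turn the table out of a hole. A spring pushes it down with 6 N at 0 and 10 N at 0.016; let go over a hole it drops by itself.
- knob (a point): Centre of the red knob on the pin: an upright plastic cylinder 26 mm across, 30 mm high, gripped from above. With the pin home its centre is 81 mm and its top 96 mm above the bench; it rises with the pin and goes round with the turntable, 115 mm from the axis. It is round, so a grip may pivot on it. Below it a dark collar (24 mm across, top at 60 mm) stands on the turntable.
- dope_can: Bystander: steel can with a blue label, 66 mm across, 95 mm high, origin at the centre of its underside.
- primer_can: Bystander: steel can with an orange label, 60 mm across, 85 mm high, origin at the centre of its underside.
- spare_coupling: Bystander: stepped black rubber coupling with steel bands, 74 mm across, 70 mm high, origin at the centre of its underside.
- carton: Bystander, fixed: open cardboard carton 200 x 140 x 90 mm with couplings in it, origin at the centre of its underside.

How it is judged:
By the outcome, as a careful person would: the job done as asked, in the order asked, and still so for the second after the job is handed in, with the robot touching nothing.
It also fails if it takes over 48 s, if anything falls off the work surface, if the arm or the gripper's body presses on something with over 40 N, if the wrist force passes 120 N, or if a joint passes its speed limit or range.

## Working session

There is one attempt and no reset: what is moved stays moved. The work goes in short steps, each a Python script; the robot and the scene stay as the last script left them, time stands still between calls to the robot, and variables do not carry over. Pictures are saved under pics/ and viewed, about 8 in all and at most 12, crops included, and the job is handed in when it is done.

```bash
mkdir -p pics; ls
cat > h.py <<'E'
from cell import robot, grip, kin, viewer
import numpy as np, cv2
def world(cam,p):
    i=viewer.camera_info(cam); return np.array(i["R"]).T@(np.array(p)-np.array(i["t"]))
def save(cam,n):
    im=viewer.read_camera(cam); cv2.imwrite(f"pics/{n}.png",im[:,:,::-1]); return im
def ray(cam,u,v,z):
    i=viewer.camera_info(cam);K=np.array(i["camera_matrix"]);R=np.array(i["R"]);t=np.array(i["t"])
    d=np.linalg.solve(K,[u,v,1.])[:2]; s=d.copy()
    for _ in range(30): s=d/(1+i["k1"]*(s@s))
    c=-R.T@t; w=R.T@np.array([s[0],s[1],1]); return c+w*(z-c[2])/w[2]
E
python3 - <<'E'
from h import *
np.set_printoptions(precision=1,suppress=True)
ims=[]
for c in("scene","top"):
    ims.append(save(c,c+"0"))
    for n in("index_base","home_hole","knob","dope_can","primer_can","spare_coupling","carton"):
        print(c,n,[(round(d["confidence"],2),world(c,d["at"])) for d in viewer.pinpoint(n,c)[:2]])
    m=viewer.silhouettes("knob",c)
    for d in m[:1]:
        ys,xs=np.nonzero(d["mask"]); print("knob px",d["confidence"],xs.mean(),ys.mean(),xs.min(),xs.max(),ys.min(),ys.max(),ray(c,xs.mean(),ys.mean(),85))
s=robot.observe();print(s["t"],s["tcp_rot"],s["contact_force"])
E
```

```text
pics
scene index_base [(0.76, array([473.6, -88.5,   2.1]))]
scene home_hole [(0.94, array([ 546.1, -177.2,   33.4]))]
scene knob [(0.58, array([ 544.2, -178.6,   78.4]))]
scene dope_can [(0.87, array([ 437.7, -342.6,   -0.5]))]
scene primer_can [(0.69, array([ 438.2, -342.1,   -0.3])), (0.68, array([396.4, 313.7,   2.1]))]
scene spare_coupling [(0.67, array([557.2, 352.5,   2.2])), (0.3, array([ 630.9, -447.2,    0.4]))]
scene carton []
top index_base []
top home_hole [(0.73, array([ 547.1, -183.4,   31. ]))]
top knob []
top dope_can [(0.73, array([ 439.1, -346.5,    0.4]))]
top primer_can [(0.88, array([401.3, 319.1,   3.6]))]
top spare_coupling [(0.74, array([559.2, 350.8,   5.1]))]
top carton [(0.67, array([ 632.7, -450.7,    0.9]))]
knob px 0.72 466.2373958790004 167.1668128014029 426 508 124 211 [ 625.7 -437.4   85. ]
0.9 [ 0.3  1.5 -0.3] [-0.6  0.2 -0.1]
```

View pics/top0.png

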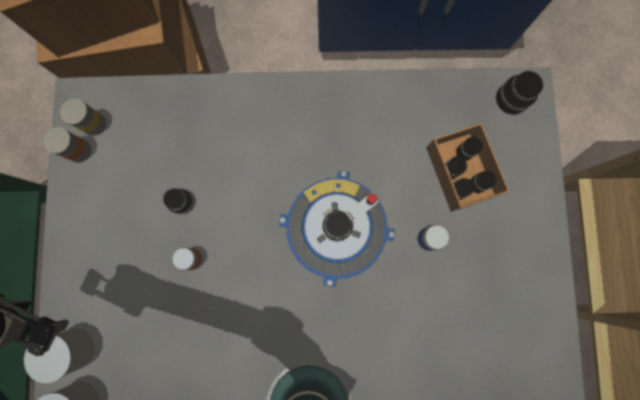

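View pics/scene0.png

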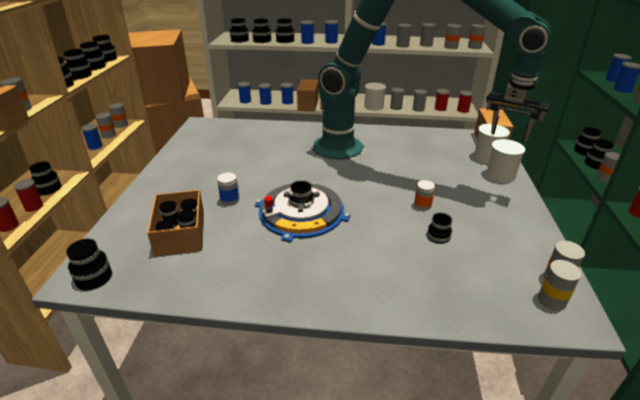

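The top picture shows the stand centred near (337,227), the knob at (372,199) and the brass sector up and to the left, with holes near (337,186) and (314,190). The scene picture agrees, and the space round the knob is free. Next I'll compute the geometry.

Run:
```python
from h import *
np.set_printoptions(precision=2,suppress=True)
T=cv2.imread("pics/top0.png")[:,:,::-1].astype(int); S=cv2.imread("pics/scene0.png")[:,:,::-1].astype(int)
def red(I,box):
    x0,x1,y0,y1=box; m=np.zeros(I.shape[:2],bool); m[y0:y1,x0:x1]=True
    m&=(I[...,0]>110)&(I[...,1]<0.5*I[...,0])&(I[...,2]<0.5*I[...,0]); ys,xs=np.nonzero(m); print(len(xs),xs.min(),xs.max(),ys.min(),ys.max()); return xs.mean(),ys.mean()
kt=red(T,(360,390,185,215)); ks=red(S,(255,285,188,215)); print(kt,ks)
a=ray("top",*kt,88); b=ray("scene",*ks,81); print("knob top/scene",a,b)
# blue rim fit at z~? foot
m=(T[...,2]>T[...,0]*1.6)&(T[...,2]>90); m[:170]=0; m[290:]=0; m[:,:270]=0; m[:,405:]=0
ys,xs=np.nonzero(m); P=np.array([ray("top",u,v,16)[:2] for u,v in zip(xs,ys)])
c=np.median(P,0)
from scipy.optimize import least_squares
f=least_squares(lambda q:np.hypot(*(P-q[:2]).T)-q[2],[*c,140],loss="soft_l1",f_scale=3); print("base",f.x,len(P))
C=f.x[:2]
print("knob r,ang",[ (np.hypot(*(k[:2]-C)),np.arctan2(*(k[:2]-C)[::-1])) for k in(a,b)])
for u,v in((337.5,185.5),(314,190.5)):
    h=ray("top",u,v,32)[:2]-C; print("hole",h+C,np.hypot(*h),np.arctan2(h[1],h[0]))
cr=T[165:295,270:405].astype(np.uint8)[:,:,::-1]; cv2.imwrite("pics/c1.png",cv2.resize(cr,None,fx=5.5,fy=4.5,interpolation=cv2.INTER_CUBIC)[:600])
```

```text
60 368 376 194 202
38 264 272 195 200
(np.float64(371.8666666666667), np.float64(198.11666666666667)) (np.float64(267.92105263157896), np.float64(197.8684210526316))
knob top/scene [ 546.68 -179.56   88.  ] [ 525.95 -184.17   81.  ]
base [481.31 -87.44 136.19] 905
knob r,ang [(np.float64(112.95553953069115), np.float64(-0.9536964044887488)), (np.float64(106.52875487894681), np.float64(-1.13846458161937))]
hole [592.76 -92.1 ] 111.54740634165604 -0.04177295712099554
hole [580.06 -26.36] 116.11383455115792 0.5539389053406214
```

View pics/c1.png

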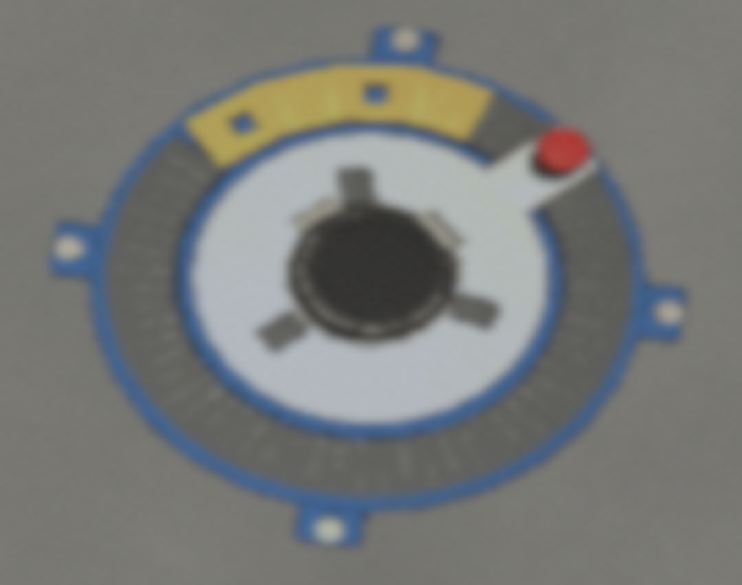

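The crop confirms hole 1 at about (338.2,185.7), hole 2 at (314.2,192.3) and the knob at (372,198). Next I'll fit the centre with r = 115, approach, grip and draw the pin.

```bash
cat >> h.py <<'E'
from scipy.optimize import least_squares
from scipy.spatial.transform import Rotation as Rn
def fitgeo():
    K=np.array([546.4,-179.7]); H1=ray("top",338.2,185.7,32)[:2]; H2=ray("top",314.2,192.3,32)[:2]
    B=ray("top",336.4,228.3,16)[:2]
    def f(q):
        p=lambda a:q[:2]+115*np.array([np.cos(a),np.sin(a)])
        return np.r_[(p(q[2])-K),(p(q[2]+q[3])-H1)/1.5,(p(q[2]+q[3]+.62)-H2)/1.5,(q[:2]-B)/2]
    s=least_squares(f,[480,-88,-.95,.87]); return s.x,s.fun
def rot(a,sg=1):
    x=np.array([0,0,-1.]); y=sg*np.array([-np.sin(a),np.cos(a),0]); return Rn.from_matrix(np.c_[x,y,np.cross(x,y)]).as_rotvec()
def st(lbl=""):
    o=robot.observe(); print(lbl,round(o["t"],2),np.round(o["tcp_pos"],1),"F",np.round(o["contact_force"],1),"w",round(o["grip_width"]*92,1)); return o
E
python3 - <<'E'
from h import *
g,r=fitgeo(); print(g,r)
q0=np.array(robot.observe()["joints"])
K=g[:2]+115*np.array([np.cos(g[2]),np.sin(g[2])]); print(K)
for sg in(1,-1):
  for th in(0,.5,.95):
    a=g[2]+th; p=g[:2]+115*np.array([np.cos(a),np.sin(a)])
    q=kin.ik([*p,80],rot(a,sg)); print(sg,th,None if q is None else np.round(q,2))
E
```

```text
[477.04819991 -87.44871674  -0.92616301   0.86480175] [-0.24768155  0.3294643  -0.21433459 -0.31308276 -0.27311832  0.21330234
  1.1453003  -0.52588806]
[ 546.15231845 -179.3705357 ]
1 0 [-0.21  0.58  0.62  1.92 -0.46  0.79  1.31]
1 0.5 [-0.16  0.57  0.44  1.86 -0.33  0.78  1.6 ]
1 0.95 [-0.13  0.55  0.28  1.85 -0.21  0.77  1.86]
-1 0 [-0.6   1.01  1.34  1.94 -1.09  1.19 -1.32]
-1 0.5 [-0.42  0.68  0.82  1.87 -0.64  0.88 -1.28]
-1 0.95 [-0.42  0.63  0.68  1.87 -0.53  0.83 -1.01]
```

Run:
```python
from h import *
g,_=fitgeo(); K=g[:2]+115*np.array([np.cos(g[2]),np.sin(g[2])])
grip(0.6); robot.movep([*K,150],rot(g[2])); st("above")
robot.servo_line([*K,68],feed=80); st("down")
save("scene","s1"); im=cv2.imread("pics/s1.png")[130:250,190:370]; cv2.imwrite("pics/s1c.png",cv2.resize(im,None,fx=4,fy=4))
grip(0.0,30); st("gripped")
```

```text
above 4.47 [ 546.6 -178.4  149.9] F [ 1.  -0.2  1.2] w 55.5
down 5.64 [ 546.6 -179.6   68.5] F [-0.  -0.7  0.1] w 55.3
gripped 6.25 [ 546.2 -179.4   68.1] F [0.1 0.5 0.8] w 25.2
```

View pics/s1c.png

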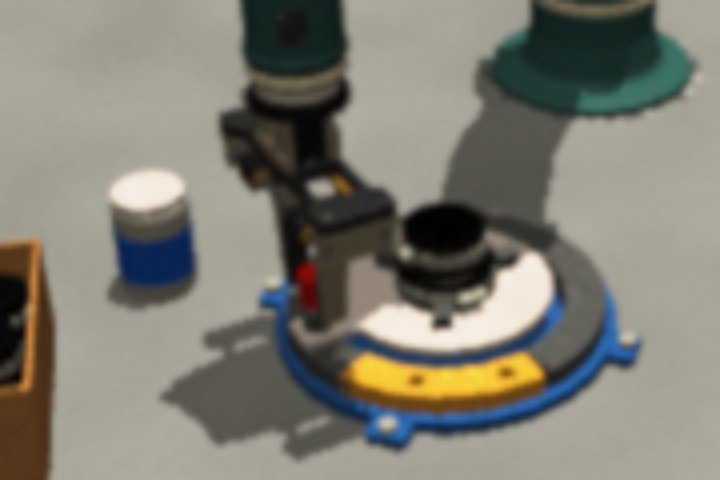

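The knob sits between the fingers and is gripped at a width of 25 mm. Next I'll lift and turn in one arc, checking forces.

```bash
cat >> h.py <<'E'
def P(g,th,z):
    a=g[2]+th; return [*(g[:2]+115*np.array([np.cos(a),np.sin(a)])),z]
def ft(g,th,F):  # tangential, radial, z
    a=g[2]+th; return np.round([F[1]*np.cos(a)-F[0]*np.sin(a),F[0]*np.cos(a)+F[1]*np.sin(a),F[2]],1)
E
python3 - <<'E'
from h import *
g,_=fitgeo()
robot.servo_line(P(g,0,75),feed=40); st("l7")
robot.servo_line(P(g,0,81.8),feed=40); o=st("l14")
if -14<o["contact_force"][2]<-5:
  for th in np.linspace(0,.75,9)[1:]:
    robot.servo_line(P(g,th,81.8),feed=60,rotation=rot(g[2]+th)); o=robot.observe(); F=ft(g,th,o["contact_force"]); print(round(th,3),round(o["t"],2),F)
    if np.abs(F).max()>16: print("stop"); break
  st("end")
save("scene","s2"); im=cv2.imread("pics/s2.png")[130:250,190:370]; cv2.imwrite("pics/s2c.png",cv2.resize(im,None,fx=4,fy=4))
E
```

```text
l7 6.58 [ 546.  -179.4   74.7] F [ 1.8 -1.1 -8.8] w 25.3
l14 6.89 [ 545.9 -179.4   81.8] F [  1.6  -2.  -10.6] w 25.5
0.094 7.22 [  2.1   2.5 -10.9]
0.188 7.56 [  1.2   4.  -10.3]
0.281 7.89 [  0.5   4.9 -10.9]
0.375 8.22 [  2.1   5.4 -10.3]
0.469 8.56 [  1.4   4.9 -10.6]
0.562 8.89 [  0.1   5.2 -10.2]
0.656 9.22 [  0.9   5.9 -10.4]
0.75 9.56 [ -0.3   5.3 -10. ]
end 9.56 [ 591.  -107.3   82.1] F [  5.2  -1.2 -10. ] w 25.5
```

View pics/s2c.png

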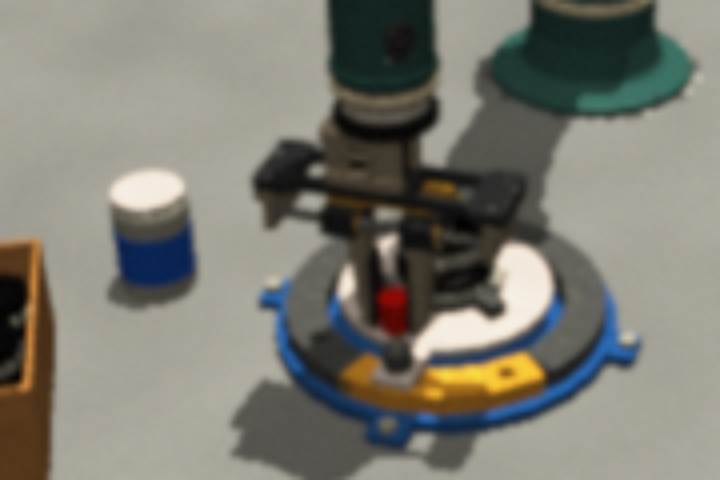

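The table followed. The knob and arm are at about (395,310)-(398,375) in the crop, just short of hole 1, and hole 2 shows at (507,373). Next I'll lower the pin onto the ring, loosen the grip and feel forward in small steps.

```bash
cat > sweep.py <<'E'
from h import *
def sweep(g,th0,th1,z,step=.006,lim=9.5):
    hit=0
    for th in np.arange(th0,th1+1e-6,step):
        robot.servo_line(P(g,th,z),feed=12,rotation=rot(g[2]+th)); o=robot.observe(); F=ft(g,th,o["contact_force"])
        print(round(th,3),round(o["t"],2),F)
        if abs(F[0])>lim:
            robot.hold(.15); F=ft(g,th,robot.observe()["contact_force"]); print("  held",F)
            if abs(F[0])>lim: print("CATCH",th); return th
    return None
E
python3 - <<'E'
from sweep import *
g,_=fitgeo()
robot.servo_line(P(g,.75,79.5),feed=15); st(); robot.servo_line(P(g,.75,77.8),feed=15); st("on ring")
grip(0.34); robot.hold(.2); o=st("loose"); print(ft(g,.75,o["contact_force"]))
print(sweep(g,.756,.96,77.8)); st()
save("scene","s3"); im=cv2.imread("pics/s3.png")[130:250,190:370]; cv2.imwrite("pics/s3c.png",cv2.resize(im,None,fx=4,fy=4))
E
```

```text
9.91 [ 591.  -107.3   79.8] F [ 5.   0.1 -9.3] w 25.7
on ring 10.18 [ 591.1 -107.4   78.2] F [ 5.9 -0.1 -8.5] w 25.5
loose 10.68 [ 590.2 -107.7   78. ] F [-0.9 -0.6 -0.4] w 30.9
[-0.8 -0.8 -0.4]
0.756 10.93 [ 0.9 -0.1  0.5]
0.762 11.18 [0.3 0.4 0. ]
0.768 11.43 [ 0.  -0.2 -0.3]
0.774 11.68 [-0.3  0.1  0. ]
0.78 11.93 [-1.4  0.5  0.1]
0.786 12.18 [-4.4 -0.6  0.1]
0.792 12.43 [-5.7 -0.7 -0.2]
0.798 12.68 [-6.7 -0.8  0.1]
0.804 12.93 [-7.3 -1.7  0.1]
0.81 13.18 [-6.7 -1.1  0.5]
0.816 13.43 [-7.  -0.8 -0.7]
0.822 13.68 [-7.6 -1.  -0.7]
0.828 13.93 [-6.2 -0.6 -1. ]
0.834 14.18 [-8.1  0.  -0.2]
0.84 14.43 [-6.9 -0.6 -1. ]
0.846 14.68 [-7.4 -1.3 -0.8]
0.852 14.93 [-7.4 -1.  -1.8]
0.858 15.18 [-6.7 -0.5 -1.3]
0.864 15.43 [-7.6  0.9 -1.2]
0.87 15.68 [-6.9 -0.8 -1.4]
0.876 15.93 [-6.1 -0.5 -1.5]
0.882 16.18 [-6.5 -1.2 -1.8]
0.888 16.43 [-6.4 -0.5 -3.6]
0.894 16.68 [-2.  -0.2 -2.2]
0.9 16.93 [-2.6  0.2 -0.9]
0.906 17.18 [-1.6 -0.5 -0.8]
0.912 17.43 [-3.  -1.2 -0.2]
0.918 17.68 [-4.7 -1.  -0.9]
0.924 17.93 [-5.7 -0.3 -1.1]
0.93 18.18 [-7.1 -1.4 -2.1]
0.936 18.43 [-7.6 -1.3 -1.9]
0.942 18.68 [-9.5 -1.2 -2.3]
0.948 18.93 [-10.9  -1.2  -2.2]
  held [-10.6  -1.6  -3.2]
CATCH 0.9480000000000002
0.9480000000000002
 19.07 [591.5 -88.9  77.8] F [ -1.4 -10.6  -3.2] w 31.2
```

View pics/s3c.png

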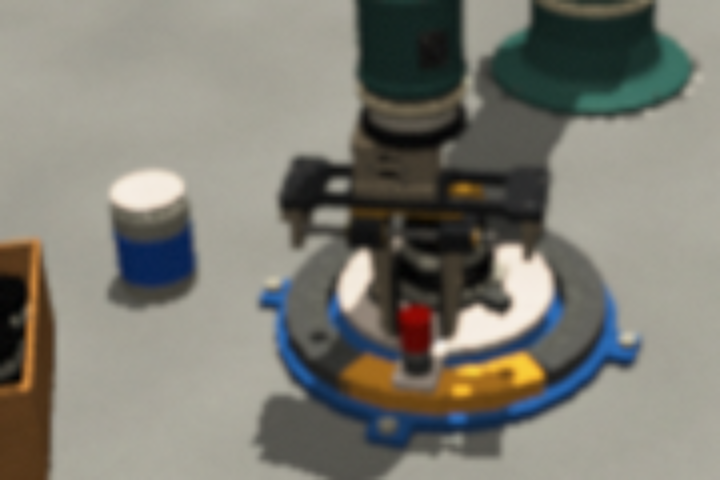

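The force pattern (7 N, then 2 N, then rising past 10 N) and the lower knob at (416,328) suggest that the pin has dropped in. I'll back the finger off so that nothing rides on the pin, then check the height.

Run:
```python
from h import *
g,_=fitgeo()
o=robot.observe(); a0=np.arctan2(*(np.array(o["tcp_pos"])[:2]-g[:2])[::-1])-g[2]; print("tcp theta",a0)
th=.90; robot.servo_line(P(g,th,77.8),feed=20,rotation=rot(g[2]+th)); o=st("back"); print(ft(g,th,o["contact_force"]))
robot.hold(.2)
im=save("scene","s4"); c=cv2.imread("pics/s4.png")[160:235,230:345]; cv2.imwrite("pics/s4c.png",cv2.resize(c,None,fx=6,fy=6,interpolation=cv2.INTER_CUBIC))
i=viewer.camera_info("scene")
def red(n):
    I=cv2.imread(f"pics/{n}.png")[:,:,::-1].astype(int)[180:230,250:320]; m=(I[...,0]>100)&(I[...,1]<.45*I[...,0]); ys,xs=np.nonzero(m); return xs.mean()+250,ys.mean()+180,ys.min()+180,ys.max()+180,len(xs)
for n in("scene0","s1","s2","s3","s4"): print(n,np.round(red(n),1))
def proj(X):
    c=np.array(i["R"])@X+np.array(i["t"]); s=c[:2]/c[2]; s=s*(1+i["k1"]*(s@s)); return np.round((np.array(i["camera_matrix"])@[*s,1])[:2],1)
print("exp home",proj(P(g,0,81)),proj(P(g,0,96)))
for th in(.75,.87,.89,.91,.93): print(th,[proj(P(g,th,z)) for z in(81,91,95)])
for d in viewer.pinpoint("knob","scene")[:2]: print(d["confidence"],world("scene",d["at"]))
```

```text
tcp theta 0.9141224989416744
back 19.55 [592.5 -89.4  78. ] F [-0.4 -1.7  0.3] w 30.9
[-1.7 -0.4  0.3]
scene0 [267.9 198.3 196.  201.   39. ]
s1 [266.4 197.9 196.  200.   15. ]
s2 [287.7 204.1 202.  206.   27. ]
s3 [293.5 208.6 206.  211.   35. ]
s4 [293.4 208.6 206.  211.   35. ]
exp home [268.1 201.6] [267.8 197.6]
0.75 [array([288.4, 211.4]), array([288.3, 208.7]), array([288.3, 207.6])]
0.87 [array([292.9, 212. ]), array([292.7, 209.3]), array([292.7, 208.2])]
0.89 [array([293.6, 212. ]), array([293.5, 209.3]), array([293.5, 208.3])]
0.91 [array([294.4, 212.1]), array([294.2, 209.4]), array([294.2, 208.3])]
0.93 [array([295.1, 212.2]), array([295. , 209.5]), array([295. , 208.4])]
0.58 [588.65730549 -87.44547112  80.71132107]
```

View pics/s4c.png

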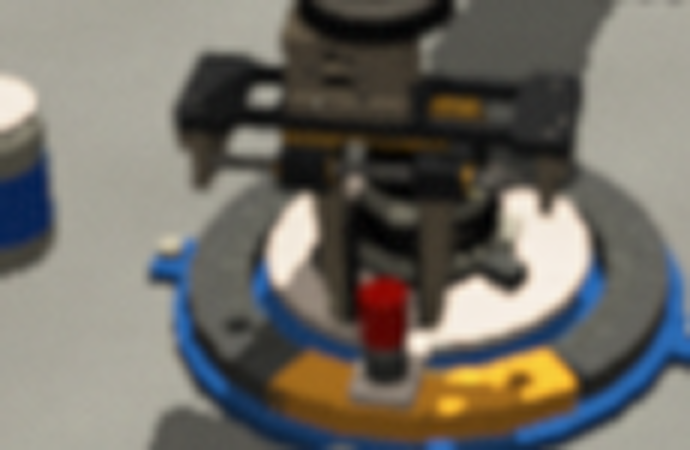

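The knob's image row sits 3.4 px above its projected centre, against 3.3 px at home. So the pin is home at about 0.89 rad, in the first brass hole, with the second still visible at (520,380). Next I'll release, retreat and check.

Run:
```python
from h import *
g,_=fitgeo(); th=.89
grip(0.6); st("open"); robot.servo_line(P(g,.90,190),feed=120); st("up")
robot.movep([480,180,260],rot(g[2]+.9)); st("clear")
for c in("scene","top"):
    save(c,c+"5"); print(c,[(round(d["confidence"],2),np.round(world(c,d["at"]),1)) for n in("knob","dope_can","primer_can","spare_coupling") for d in viewer.pinpoint(n,c)[:1]])
I=cv2.imread("pics/scene5.png")[:,:,::-1].astype(int)[180:230,250:320]; m=(I[...,0]>100)&(I[...,1]<.45*I[...,0]); ys,xs=np.nonzero(m); print(xs.mean()+250,ys.mean()+180,ys.min()+180,ys.max()+180,len(xs))
a=cv2.imread("pics/scene5.png")[150:250,230:370]; b=cv2.imread("pics/top5.png")[165:295,270:405]
cv2.imwrite("pics/f.png",np.hstack([cv2.resize(a,(400,300)),cv2.resize(b,(390,300))]))
```

```text
open 20.38 [592.  -90.5  77.8] F [ 0.6 -0.   0.9] w 55.3
up 21.46 [591.5 -90.3 189.2] F [ 0.  -0.4  0.3] w 55.4
clear 22.61 [480.5 178.8 259.7] F [ 0.6 -0.6  0.4] w 55.0
scene [(0.51, array([591. , -88.2,  80.4])), (0.95, array([ 440.3, -341.6,    3.9])), (0.73, array([398.6, 313.9,   1.7])), (0.84, array([558.4, 349.3,  -0.8]))]
top [(0.53, array([595.8, -92.4,  84.1]))]
293.7435897435897 208.53846153846155 206 211 39
```

View pics/f.png

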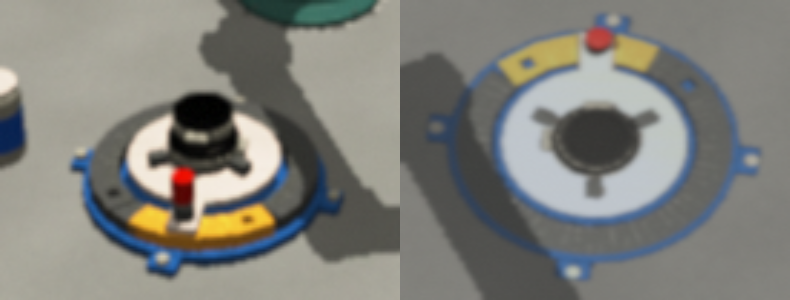

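The final view shows the knob low at (182,185) in the left crop, over the first brass hole, with the home hole empty at (688,87) and the second brass hole free at (528,62) in the right crop. The arm is clear.

```bash
python3 -c "
from h import *
robot.job_done()"
```

```text
the job is handed in; nothing more can be done
```

The pin is in the first brass hole, at about 0.89 rad from home, and I handed the job in at about 23 s.

- **Drawing and turning:** I gripped the knob, drew the pin up about 14 mm and turned the table counter-clockwise to 0.75 rad.
- **Feeling for the hole:** I let the pin down on the ring and loosened the grip. I then pushed the knob round in 0.7 mm steps at 6 to 8 N. The push dropped to about 2 N as the pin fell in, then rose to 10.9 N against the hole's side, where I stopped. The readings I took stayed under 11 N on each axis.
- **Last checks:** After release, the knob's height in the picture matched its home height to about 1 mm. Its centre came out at 80.4 mm from the scene camera, where home is 81 mm. The home hole and the second brass hole were empty. The wrist force was near zero, with the arm well clear.
- **Disagreement:** The top camera put the knob's centre at 84.1 mm, within its stated 4 mm error.
- **Bystanders:** The scene camera placed both cans and the spare coupling within about 4 mm of where they started. The top camera found none of the three in its last picture, so that check rests on one view. I did not re-measure the carton, which is fixed and was not approached.

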